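# Fit an eyepiece into an inclined bench viewer and screw down its retaining ring

### The job

Assemble the goldsmith's bench viewer: first drop the eyepiece, flange down, fully home into the inclined barrel, then put the brass retaining ring over it with its lugs through the two slots and screw it clockwise until the eyepiece is clamped. Let go of everything and leave the bottle, the jar and the screwdriver where they are.

Things in the scene. Friction and masses are not known exactly. Their poses are not given: they have to be found in the camera images.
- barrel: Fixed grey round barrel, 102 mm outside, open at the top, on a green stand, leaning about 27.5 deg from vertical. Origin: centre of the flat lens seat inside; +z runs up the barrel's axis out of the mouth, +x points to one of the two rim slots. The bore is 67 mm across up to z = 9 mm; above, under the rim, a channel 88 mm across takes the ring's lugs.
- barrel_mouth (a point): Centre of the barrel's mouth, level with the top of its white rim, 27 mm up the axis from the seat. The opening is 69 mm across. Two opposite slots in the rim, about 26 mm wide and 88 mm across over both ends, let the lugs through; a red mark lies on the rim outside each.
- barrel_slot (a point): A rim slot (at the barrel's +x; the other is opposite). Clockwise from each slot, looking in, a ramp under the rim comes down from 18.6 to 14.6 mm above the seat: lugs resting on the flange wedge from about 0.75 rad (43 deg) of turn and meet an end stop at about 1.33 rad (76 deg). Anticlockwise is blocked.
- eyepiece: Loose eyepiece, 56 mm tall, 0.15 kg: aluminium flange 60 mm across, 10 mm thick (lower edge bevelled), at the bottom; above it a round black tube 36 mm across, z = 10 to 56 mm. Stands on its flange on the bench. Origin: centre of the flange's underside, z up the tube. Home in the barrel, its origin lies on the barrel's (3.5 mm play) and the tube stands 29 mm out of the rim.
- eyepiece_tube (a point): Point on the axis of the eyepiece's black tube, 45 mm above the flange's underside: where to grip it.
- ring: Loose brass retaining ring, 44 mm tall, 0.18 kg, bore 50 mm, standing lugs down. Origin: centre of the underside, z up. Sleeve 60 mm across, z 0 to 18 mm, with two lugs at its +x and -x, z 0 to 5 mm, 18 mm wide, 78 mm across both. Half a turn looks the same. On the seated eyepiece's flange its origin is 10 mm up the axis from the barrel's, its x along the barrel's x (either way round) to enter.
- ring_collar (a point): Centre of the ring's hexagonal grip collar, 31 mm above its underside. The collar spans z 18 to 44 mm, 64 mm across flats; flats face the ring's +-x and every 60 deg from there. With the ring in, the collar starts 1 mm above the rim. Clamp by turning it clockwise about 1.1 rad (63 deg) from the slots; stiff near the end, about 1 N m.
- flux_bottle: Amber bottle with white cap, 48 mm across, 100 mm tall, bystander. Origin: centre of its underside.
- powder_jar: White jar with red lid, 64 mm across, 85 mm tall, bystander. Origin: centre of its underside.
- screwdriver: Screwdriver with wooden handle, 190 mm long, lying on the bench along its own x, bystander.
Mind the look-alikes: they are no part of the job. Of the things shaped like the ring, the brass one is meant.

How it is judged:
On the way, in this order (a step that is already met when the one before it is completed fails the run):
1. the eyepiece is home on its seat in the barrel and released, the ring still outside (distance between eyepiece and barrel below 0.005 m and angle between eyepiece's own z axis and vertical between 0.38 and 0.58 rad and angle between the z axis of eyepiece and the z axis of barrel, either way round below 0.07 rad and contact force between the fingers and eyepiece below 0.3 N and distance between ring and barrel above 0.05 m), for 0.2 s.
2. the ring is on the flange with its lugs in the barrel and is turned at least 0.9 rad (52 deg) from the slots (z of ring in the frame of barrel below 0.0125 m and angle between the x axis of ring and the x axis of barrel, either way round above 0.9 rad and angle between the z axis of ring and the z axis of barrel, either way round below 0.07 rad and distance between ring and barrel below 0.014 m), for 0.2 s.
At the end, for the whole second after the job is handed in: Eyepiece on its seat (origins within 5 mm, axes within 4 deg); ring on its flange (origin 8 to 12.5 mm up the barrel axis, within 14 mm of the barrel's origin, axes within 4 deg), turned at least 0.9 rad (52 deg) from the slots and pressing on it with over 5 N; both released and at rest (all of step 2 and distance between eyepiece and barrel below 0.005 m and angle between the z axis of eyepiece and the z axis of barrel, either way round below 0.07 rad and z of ring in the frame of barrel above 0.008 m and linear speed of each of ring, eyepiece below 0.02 m/s and contact force between ring and eyepiece above 5 N); the robot touches nothing.
It fails at once if a bystander is pushed more than 30 mm or knocked over (distance of any of flux_bottle, powder_jar, screwdriver from where it was at the start of the episode above 0.03 m or angle between any of flux_bottle, powder_jar's own z axis and vertical above 0.5 rad).
It also fails if it takes over 72 s, if anything falls off the work surface, if the arm or the gripper's body presses on something with over 40 N, if the wrist force passes 120 N, or if a joint passes its speed limit or range.

### The arm

A 6-joint arm with a two-finger parallel gripper is mounted at the origin on the work surface. World frame = base frame: x ahead of the robot, y to its left, z up, the work surface at z = 0. Lengths are in m, angles in rad, forces in N, time in s.
With the tool pointing down it reaches from about 0.3 to 0.85 m from the base axis. Payload 5.4 kg.
Tool frame: the origin (TCP) lies on the centre line of the jaws, within the pads' length; the fingertips stand 14 mm ahead of it and the grasp point (between the pads) lies 5 mm behind it (bot.finger_overhang is the distance from the TCP to the fingertips, in m); z points along the fingers, y is the line along which they close (so a half turn about z gives the same grasp; the last joint's range is limited). The gripper opens to 85 mm and grips with 20 to 120 N. Pads are 22 mm wide; open, the fingers measure 114 mm over their backs; the gripper's body (76 mm by 85 mm) begins 54 mm behind the grasp point. The pads swing forward as they close: fully open they stand 13 mm farther back than shut.
Start: joints at [1.008, 0.158, 1.597, -0, 1.386, -0.21], TCP at [0.199, 0.54, 0.245] pointing down, gripper open.
Joint ranges: [-2.91, 2.91], [-0.94, 2.29], [0.18, 2.7], [-1.29, 4.43], [0.17, 2.64], [-3, 3]. Speed limits (rad/s): [2.57, 2.57, 3.14, 3.14, 3.14, 3.14].

### API

Orientations are given as [roll, pitch, yaw] about the fixed x, y, z axes, in that order (R = Rz(yaw) Ry(pitch) Rx(roll)).
In Python, from workcell import state, cams, hand_in, bot gives the robot as it stands. The module is installed in compiled form; this text tells all that it offers.
- The arm moves only by the tool carry_out, never from a script. Its argument "targets" is a list of rows, each an object with "rotation": the turn, a rotation vector about the world's x, y, z in rad, a list of three; "offset": the shift along the world's x, y, z in cm, a list of three; "gripper": the closure in counts, from 0 (fully open) to 255 (shut). A call has 1 to 12 rows; each row is the pose to reach, as a shift and turn from the pose commanded when the call began; what a row does not reach only later rows make up. A row lasts 1/12 s, in which the tool goes at most 41.7 mm and 7.16 degrees, less where a joint would pass 70% of its speed; a pose out of reach is approached as far as the arm can. A call with a gripper value outside its range is refused whole. The fingers move at their own pace and stop on an object; "newtons" is the grip in N (left out, the last holds). Time passes only in rows, so rows that repeat a pose let the fingers close. It gives the time, the measured TCP pose, the force, the opening and the grip force at its end, in the units of the state.
- state(): the state, without advancing time (a new reading comes with each control period).
- cams.snapshot(name): name is "side" or "top"; returns a dict with "img" (384x512x3 uint8, red, green, blue), "z_map" (384x512 float32, m along the optical axis (not along the pixel's ray), 0 where there is no reading), "K" (3x3 intrinsics, pixels), "k1" (the pictures are not rectified: a ray, as slopes to the right and down, at radius r is drawn at 1 + k1 r^2 times it, then the intrinsics apply), "T" (4x4, takes a point from camera to world coordinates). Camera axes: x right, y down, z forward; pixel columns grow to the right and rows downward; lengths in m; the calibration is good to about 2 mm. A picture is of the moment at which its call begins.
- hand_in(): hands the job in; it is judged then, once.
Trained networks look in the newest picture that a camera, given by its name, has taken for a name from the list of things; names that differ only in an ending like _2 or _b are one class to them, and where a whole thing is asked for, a point or a joint stands for the part that bears it (a point fixed in the world has none). Each returns a list of dicts, best first, with "conf" (0 to 1); they miss things now and then, are a little off and sometimes report something else, mostly with a low value. They report only what shows in the picture. A call takes as long as a camera call. They do not tell look-alikes from the thing itself.
- cams.silhouettes(camera, thing): "mask" (384x512 bool, what is visible of it) and "centre" ([column, row] in pixels, amid what is visible of it).
- cams.place_of(camera, thing): "centre" ([column, row] in pixels: a listed point, or the origin of a listed thing).
The state is a dict: "clock": time; "q": joint angles; "joint_vel": joint speeds; "effort": joint torques, N m; "position": TCP position; "tcp_rot": TCP orientation; "contact_force": force on the tool from outside, world axes, zero at the start; "wrist_torque": the same for the moment, N m; "finger_gap": finger opening in m; "gripper_force": force on a finger pad.
Only numpy, scipy, OpenCV 4.12 (cv2) and the standard library are available. Lean on these libraries where they do the work, as an engineer would, in place of code of your own. Each camera call takes 0.05 s, during which the arm holds its last target. There are 200 camera calls.

## Working session

There is one attempt and no reset: what is moved stays moved. The work goes in short steps, Python scripts to look and compute and a tool call to move; the robot and the scene stay as the last step left them, time stands still between calls to the robot, and variables do not carry over. Pictures are saved under pics/ and viewed, at most 10 in all, crops included, and the job is handed in when it is done.

Besides the shell and the picture viewer there is one more tool, called after "Request:" by a JSON object that holds its "method" and its "body". carry_out: Moves the arm, as the interface text tells. Its arguments: {"type":"object","properties":{"targets":{"type":"array","items":{"type":"object","properties":{"rotation":{"type":"array","items":{"type":"number"}},"offset":{"type":"array","items":{"type":"number"}},"gripper":{"type":"number"}}}},"newtons":{"type":"number"}},"required":["targets"]}

```bash
mkdir -p pics; cat > h.py <<'E'
import numpy as np, cv2
from workcell import state, cams, hand_in, bot
def snap(n): return cams.snapshot(n)
def world(s,px,z=None):
    """pixels Nx2 -> world points, with depth z (default z_map)"""
    px=np.atleast_2d(np.asarray(px,float)); K=s["K"]
    d=(px-[K[0,2],K[1,2]])/[K[0,0],K[1,1]]
    u=d.copy()
    for _ in range(20): u=d/(1+s["k1"]*(u**2).sum(1,keepdims=True))
    if z is None:
        z=s["z_map"][px[:,1].round().astype(int),px[:,0].round().astype(int)]
    z=np.broadcast_to(z,len(px))
    c=np.c_[u*z[:,None],z]
    return c@s["T"][:3,:3].T+s["T"][:3,3]
def ray(s,px): 
    o=s["T"][:3,3]; p=world(s,px,1.0); return o,p-o
def atz(s,px,z):
    o,d=ray(s,px); return o+d*((z-o[2])/d[:,2])[:,None]
def save(s,n,crop=None,f=1):
    im=s["img"]
    if crop: x0,y0,x1,y1=crop; im=im[y0:y1,x0:x1]
    cv2.imwrite("pics/"+n,cv2.resize(im[...,::-1],None,fx=f,fy=f,interpolation=cv2.INTER_CUBIC))
E
python3 - <<'E'
from h import *
np.set_printoptions(precision=3,suppress=True)
S={}
for n in("side","top"):
    s=snap(n); S[n]=s; print(n,s["K"].tolist(),s["k1"]); print(s["T"])
    for t in("barrel_mouth","barrel","barrel_slot","eyepiece","eyepiece_tube","ring","ring_collar","flux_bottle","powder_jar","screwdriver"):
        for r in cams.place_of(n,t): 
            c=np.clip(r["centre"],0,[511,383]); print(n,t,np.round(r["centre"],1),round(r["conf"],2),world(s,c)[0])
im=np.hstack([S["side"]["img"],S["top"]["img"]])
cv2.imwrite("pics/side.png",cv2.resize(S["side"]["img"][...,::-1],(768,576)));cv2.imwrite("pics/top.png",cv2.resize(S["top"]["img"][...,::-1],(768,576)))
print(state())
E
```

```text
side [[393.2816400405094, 0.0, 256.55995967682867], [0.0, 393.2816400405094, 190.62789214043755], [0.0, 0.0, 1.0]] -0.12303149350939394
[[ 0.985 -0.084  0.148  0.444]
 [-0.169 -0.552  0.816 -0.867]
 [ 0.013 -0.829 -0.558  0.692]
 [ 0.     0.     0.     1.   ]]
side barrel_mouth [255.6 185.6] 0.83 [0.601 0.021 0.102]
side barrel [258.1 189.3] 0.84 [ 0.595 -0.049  0.137]
side barrel [322.  202.4] 0.25 [0.796 0.011 0.031]
side barrel_slot [270.6 177.4] 0.63 [ 0.633 -0.019  0.15 ]
side eyepiece [234.3 298.6] 0.93 [ 0.501 -0.293  0.02 ]
side eyepiece [278.4 170. ] 0.25 [0.712 0.22  0.024]
side eyepiece_tube [235.5 284.2] 0.63 [ 0.506 -0.287  0.059]
side ring [222.  174.4] 0.92 [0.526 0.227 0.02 ]
side ring [238.1 191.5] 0.89 [0.566 0.126 0.016]
side ring [187.2 174. ] 0.72 [0.414 0.241 0.023]
side ring_collar [349.  295.8] 0.69 [ 0.753 -0.328  0.021]
side ring_collar [190.1 170.8] 0.66 [0.424 0.244 0.033]
side ring_collar [233.7 183. ] 0.63 [0.553 0.128 0.047]
side ring_collar [221.2 166.8] 0.61 [0.525 0.229 0.047]
side flux_bottle [258.1 190.8] 0.72 [ 0.595 -0.053  0.134]
side flux_bottl
[... 1106 characters left out ...]
0.154 -0.004]
top ring_collar [366.5 222.7] 0.36 [ 0.51  -0.272  0.056]
top flux_bottle [149.8 165.7] 0.93 [0.71  0.222 0.069]
top powder_jar [221.6 128. ] 0.86 [0.781 0.04  0.075]
top screwdriver [359.1 130.1] 0.65 [ 0.758 -0.314  0.001]
{'clock': 1.1, 'q': array([ 1.008,  0.158,  1.597,  0.   ,  1.386, -0.21 ]), 'joint_vel': array([ 0.001, -0.   ,  0.001,  0.002, -0.002, -0.   ]), 'effort': array([  0.001, -39.602, -33.17 ,  -0.   ,   0.001,  -0.   ]), 'position': array([0.199, 0.54 , 0.245]), 'tcp_rot': array([-3.142, -0.   ,  2.789]), 'contact_force': array([-0.044,  1.084, -0.526]), 'wrist_torque': array([-0.003, -0.084,  0.017]), 'gripper_force': 0.0, 'finger_gap': 0.08518904242442253}
```

View pics/side.png

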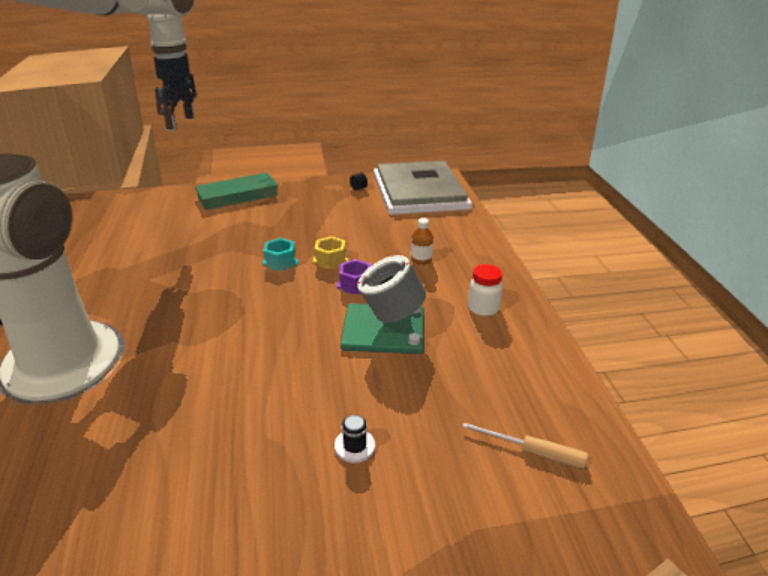

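View pics/top.png

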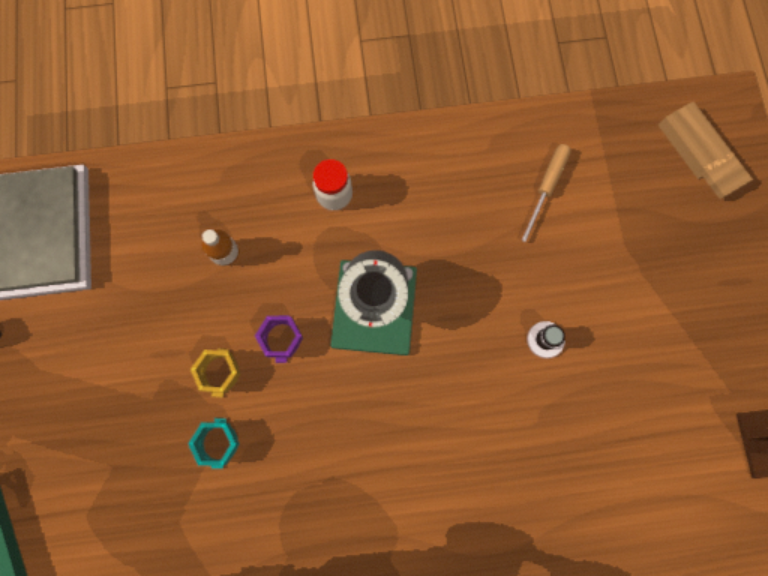

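Look-alike rings: teal top(142,296), yellow top(143,248), purple top(186,225); in the 768-wide views, these are at top (213,443), (214,372), (279,338). The yellow one fits "brass"; I'll confirm it in one crop while fitting poses. The barrel's mouth is at about top (249,193) with slots up/down and red marks; the eyepiece is at top (365,224).

```bash
cat >> h.py <<'E'
np.set_printoptions(precision=4,suppress=True)
def fitplane(P):
    for _ in range(4):
        c=P.mean(0); n=np.linalg.svd(P-c)[2][2]; n*=np.sign(n[2]); r=(P-c)@n; P=P[abs(r)<max(.0015,1.5*r.std())]
    return c,n,P
E
python3 - <<'E'
from h import *
for n in("top","side"):
    s=snap(n); im=s["img"]; hsv=cv2.cvtColor(im,cv2.COLOR_RGB2HSV)
    np.savez("pics/%s.npz"%n,**{k:s[k] for k in s})
    if n=="top": save(s,"rings.png",(115,205,215,330),5)
    m=cams.silhouettes(n,"barrel"); print(n,"barrel",[(r["conf"],r["mask"].sum()) for r in m])
    M=cv2.dilate(m[0]["mask"].astype(np.uint8),np.ones((3,3)))>0
    w=M&(hsv[...,1]<60)&(hsv[...,2]>150)
    red=M&((hsv[...,0]<10)|(hsv[...,0]>170))&(hsv[...,1]>110)&(hsv[...,2]>90)
    yx=np.argwhere(w); P=world(s,yx[:,::-1]); P=P[P[:,2]>.05]
    c,nn,Q=fitplane(P); print("rim n",nn,"tilt",np.degrees(np.arccos(nn[2])),len(P),len(Q))
    # circle fit in plane
    u=np.cross(nn,[0,1,0]);u/=np.linalg.norm(u);v=np.cross(nn,u)
    A=np.c_[(Q-c)@u,(Q-c)@v]; (cx,cy),rad=cv2.minEnclosingCircle(A.astype(np.float32)); print("centre",c+cx*u+cy*v,rad)
    k,lab,st,ce=cv2.connectedComponentsWithStats(red.astype(np.uint8))
    for i in range(1,k):
        o,d=ray(s,ce[i]); p=o+d[0]*((c-o)@nn/(d[0]@nn)); print("red",ce[i],st[i,4],p)
    # brass
    b=(hsv[...,0]>=17)&(hsv[...,0]<=32)&(hsv[...,1]>140)&(hsv[...,2]>140)
    k,lab,st,ce=cv2.connectedComponentsWithStats(b.astype(np.uint8))
    for i in range(1,k):
        if st[i,4]>60: print("brass",ce[i],st[i],world(s,ce[i]))
    for r in cams.silhouettes(n,"eyepiece")[:1]:
        yx=np.argwhere(r["mask"]);P=world(s,yx[:,::-1]); print("ep z",np.percentile(P[:,2],[2,50,98]));
        t=P[P[:,2]>.05]; f=P[(P[:,2]>.006)&(P[:,2]<.014)]; print("tube top",np.median(t,0),t.min(0),t.max(0),"flange",f.min(0),f.max(0))
E
```

```text
top barrel [(0.9, np.int64(1875))]
rim n [-0.4466  0.1004  0.8891] tilt 27.243090720947745 734 519
centre [ 0.5955 -0.0032  0.129 ] 0.05117642879486084
red [249.75  174.625] 8 [ 0.6362 -0.0117  0.1503]
red [246.5 216. ] 6 [0.5535 0.0066 0.1067]
brass [142.1687 247.8037] [127 232  31  33 326] [[0.5242 0.2716 0.0006]]
ep z [0.0057 0.0244 0.0587]
tube top [ 0.5075 -0.2772  0.0555] [ 0.412  -0.2948  0.05  ] [0.5259 0.0043 1.0093] flange [ 0.4813 -0.3063  0.0061] [ 0.5379 -0.2485  0.0133]
side barrel [(0.83, np.int64(1402))]
rim n [-0.4522  0.1003  0.8863] tilt 27.590895880742313 314 250
centre [ 0.5938 -0.0031  0.1292] 0.053042780607938766
red [271.3333 175.3333] 3 [ 0.6366 -0.0122  0.1521]
red [239. 188.] 1 [0.5536 0.0079 0.1074]
brass [218.8924 164.2532] [209 157  21  18 158] [[0.5215 0.2877 0.0234]]
ep z [0.0059 0.023  0.0586]
tube top [ 0.5065 -0.2821  0.0562] [ 0.4435 -0.8666  0.0502] [ 0.5254 -0.26    0.6922] flange [ 0.4777 -0.3086  0.0062] [ 0.5351 -0.2518  0.014 ]
```

View pics/rings.png

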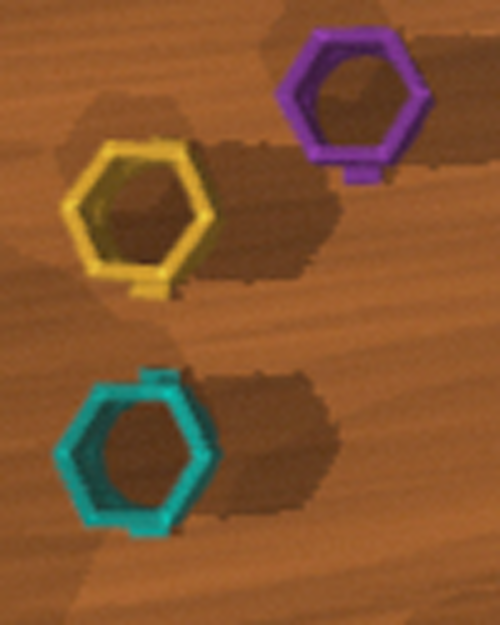

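The crop confirms it: the brass ring is the yellow hex at crop (140,210), i.e. top image (143,247), with a lug at crop (150,288), so lugs run roughly along world x. Next, a silhouette fit for the ring and eyepiece.

```bash
cat >> h.py <<'E'
def proj(s,P):
    c=(np.asarray(P)-s["T"][:3,3])@s["T"][:3,:3]; u=c[:,:2]/c[:,2:]
    u=u*(1+s["k1"]*(u**2).sum(1,keepdims=True)); K=s["K"]
    return u*[K[0,0],K[1,1]]+[K[0,2],K[1,2]]
def ngon(r,z,n=40,ph=0):
    a=ph+np.arange(n)*2*np.pi/n; return np.c_[r*np.cos(a),r*np.sin(a),0*a+z]
box=lambda x0,x1,y,z0,z1: np.array([[x,yy,z] for x in(x0,x1) for yy in(-y,y) for z in(z0,z1)])
H=.032/np.cos(np.pi/6)
RING=[np.r_[ngon(H,.018,6,np.pi/6),ngon(H,.044,6,np.pi/6)],np.r_[ngon(.03,0),ngon(.03,.018)],box(.028,.039,.009,0,.005),box(-.039,-.028,.009,0,.005)]
EYE=[np.r_[ngon(.030,.002),ngon(.030,.010)],np.r_[ngon(.018,.01),ngon(.018,.056)]]
def render(s,parts,R,t,f=4):
    m=np.zeros((384*f,512*f),np.uint8)
    for p in parts:
        q=(proj(s,p@R.T+t)+.5)*f-.5
        cv2.fillConvexPoly(m,cv2.convexHull(q.round().astype(np.int32)),1)
    return cv2.resize(m.astype(np.float32),(512,384),interpolation=cv2.INTER_AREA)
def rz(a): c,s=np.cos(a),np.sin(a); return np.array([[c,-s,0],[s,c,0],[0,0,1]])
def filled(m):
    c,_=cv2.findContours(m.astype(np.uint8),cv2.RETR_EXTERNAL,cv2.CHAIN_APPROX_NONE); o=np.zeros(m.shape,np.uint8)
    cv2.drawContours(o,[max(c,key=cv2.contourArea)],-1,1,-1); return o.astype(np.float32)
def fit(obs,parts,x0,z=0,yaw=True):
    from scipy.optimize import minimize
    f=lambda x: sum(abs(render(s,parts,rz(x[2]/20 if yaw else 0),np.array([x[0]/1e3,x[1]/1e3,z]))-m).sum() for s,m in obs)
    X=np.array(x0,float); best=None
    for d in (0,5):
        r=minimize(f,X+d*np.array([1,-1,.5]),method="Nelder-Mead",options=dict(initial_simplex=X+d*.3+np.r_[np.zeros((1,3)),6*np.eye(3)],xatol=.02,fatol=.05))
        if best is None or r.fun<best.fun: best=r
    return best.x/[1e3,1e3,20],best.fun,[m.sum() for _,m in obs]
E
python3 - <<'E'
from h import *
S={n:dict(np.load("pics/%s.npz"%n)) for n in("top","side")}
ob=[];oe=[]
for n,(cx,cy),(ex,ey) in(("top",(142,248),(365,224)),("side",(220,168),(235,290))):
    s=S[n]; hsv=cv2.cvtColor(s["img"],cv2.COLOR_RGB2HSV)
    b=(hsv[...,0]>=16)&(hsv[...,0]<=33)&(hsv[...,1]>150)&(hsv[...,2]>110)
    w=np.zeros_like(b); w[cy-25:cy+25,cx-25:cx+25]=1; ob.append((s,filled(b&w)))
    snap(n); oe.append((s,filled(cams.silhouettes(n,"eyepiece")[0]["mask"])))
for o in (ob,ob[:1],ob[1:]): print("ring",fit(o,RING,[524,262,0]))
for o in (oe,oe[:1],oe[1:]): print("eye",fit(o,EYE,[508,-279,0],yaw=False))
E
```

```text
ring (array([ 0.5222,  0.2629, -0.1684]), np.float64(101.0625), [np.float32(727.0), np.float32(396.0)])
ring (array([ 0.523 ,  0.2629, -0.1508]), np.float64(65.3125), [np.float32(727.0)])
ring (array([ 0.522 ,  0.2639, -0.1406]), np.float64(29.8125), [np.float32(396.0)])
eye (array([ 0.507 , -0.2764,  0.02  ]), np.float64(117.1875), [np.float32(445.0), np.float32(620.0)])
eye (array([ 0.5074, -0.2777,  0.0903]), np.float64(55.3125), [np.float32(445.0)])
eye (array([ 0.5072, -0.2749,  0.3244]), np.float64(53.8125), [np.float32(620.0)])
```

Request:
{"method": "carry_out", "body": {"targets": [{"offset": [30.8,-81.8,-3],"rotation": [0,0,-1.218],"gripper": 0},{"offset": [30.8,-81.8,-3],"rotation": [0,0,-1.218],"gripper": 0},{"offset": [30.8,-81.8,-3],"rotation": [0,0,-1.218],"gripper": 0},{"offset": [30.8,-81.8,-3],"rotation": [0,0,-1.218],"gripper": 0},{"offset": [30.8,-81.8,-3],"rotation": [0,0,-1.218],"gripper": 0},{"offset": [30.8,-81.8,-3],"rotation": [0,0,-1.218],"gripper": 0},{"offset": [30.8,-81.8,-3],"rotation": [0,0,-1.218],"gripper": 0},{"offset": [30.8,-81.8,-3],"rotation": [0,0,-1.218],"gripper": 0},{"offset": [30.8,-81.8,-3],"rotation": [0,0,-1.218],"gripper": 0},{"offset": [30.8,-81.8,-3],"rotation": [0,0,-1.218],"gripper": 0},{"offset": [30.8,-81.8,-3],"rotation": [0,0,-1.218],"gripper": 0},{"offset": [30.8,-81.8,-3],"rotation": [0,0,-1.218],"gripper": 0}]}}

```text
clock: 2.6
position: [0.3751, 0.0699, 0.2285]
tcp_rot: [3.14, 0.0, 1.57]
contact_force: [0.8, 0.3, -0.4]
finger_gap: 0.0856
gripper_force: 0.0
```

Request:
{"method": "carry_out", "body": {"targets": [{"offset": [13.2,-34.8,-9.5],"rotation": [0,0,0],"gripper": 0},{"offset": [13.2,-34.8,-9.5],"rotation": [0,0,0],"gripper": 0},{"offset": [13.2,-34.8,-9.5],"rotation": [0,0,0],"gripper": 0},{"offset": [13.2,-34.8,-9.5],"rotation": [0,0,0],"gripper": 0},{"offset": [13.2,-34.8,-9.5],"rotation": [0,0,0],"gripper": 0},{"offset": [13.2,-34.8,-9.5],"rotation": [0,0,0],"gripper": 0},{"offset": [13.2,-34.8,-9.5],"rotation": [0,0,0],"gripper": 0},{"offset": [13.2,-34.8,-9.5],"rotation": [0,0,0],"gripper": 0},{"offset": [13.2,-34.8,-9.5],"rotation": [0,0,0],"gripper": 0},{"offset": [13.2,-34.8,-9.5],"rotation": [0,0,0],"gripper": 0},{"offset": [13.2,-34.8,-9.5],"rotation": [0,0,0],"gripper": 0}]}}

```text
clock: 3.52
position: [0.5066, -0.2783, 0.1319]
tcp_rot: [-3.14, -0.001, 1.568]
contact_force: [-0.7, 0.2, -0.4]
finger_gap: 0.0852
gripper_force: 0.0
```

```bash
python3 - <<'E'
from h import *
s=snap("top"); 
print(state()["position"],state()["q"],bot.finger_overhang,[a for a in dir(bot) if a[0]!="_"])
s=snap("side"); save(s,"ep1.png",(170,200,330,320),4)
E
```

```text
[ 0.5065 -0.2764  0.1325] [-0.7091  0.2755  1.6935  0.0003  1.1743 -0.7077] 0.014 ['MotionError', 'finger_overhang']
```

View pics/ep1.png

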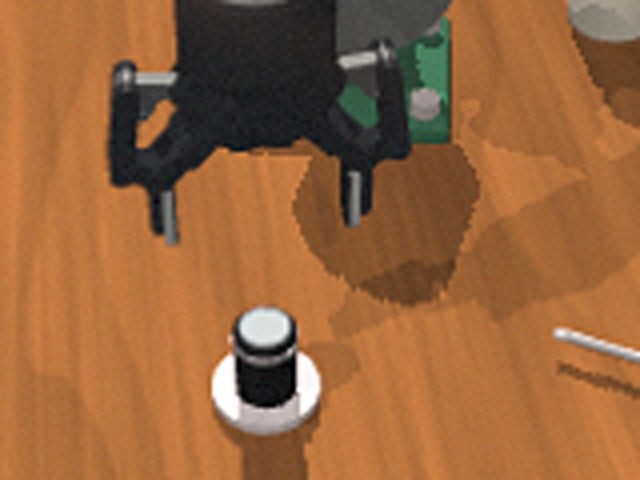

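The fingers (crop (168,215) and (355,195)) straddle the eyepiece (267,330). I'll descend, close and lift.

Request:
{"method": "carry_out", "body": {"newtons": 40, "targets": [{"offset": [0.05,0,-3.5],"gripper": 0},{"offset": [0.05,0,-6.5],"gripper": 0},{"offset": [0.05,0,-8.8],"gripper": 0},{"offset": [0.05,0,-8.8],"gripper": 0},{"offset": [0.05,0,-8.8],"gripper": 255},{"offset": [0.05,0,-8.8],"gripper": 255},{"offset": [0.05,0,-8.8],"gripper": 255},{"offset": [0.05,0,-8.8],"gripper": 255},{"offset": [0.05,0,-8.8],"gripper": 255},{"offset": [0.05,0,-8.8],"gripper": 255},{"offset": [0.05,0,-8.8],"gripper": 255},{"offset": [0.05,0,-8.8],"gripper": 255}]}}

```text
$.targets[0]: bad value
```

Every row needs all fields.

Request:
{"method": "carry_out", "body": {"newtons": 40, "targets": [{"offset": [0.05,0,-3.5],"rotation": [0,0,0],"gripper": 0},{"offset": [0.05,0,-6.5],"rotation": [0,0,0],"gripper": 0},{"offset": [0.05,0,-8.8],"rotation": [0,0,0],"gripper": 0},{"offset": [0.05,0,-8.8],"rotation": [0,0,0],"gripper": 0},{"offset": [0.05,0,-8.8],"rotation": [0,0,0],"gripper": 255},{"offset": [0.05,0,-8.8],"rotation": [0,0,0],"gripper": 255},{"offset": [0.05,0,-8.8],"rotation": [0,0,0],"gripper": 255},{"offset": [0.05,0,-8.8],"rotation": [0,0,0],"gripper": 255},{"offset": [0.05,0,-8.8],"rotation": [0,0,0],"gripper": 255},{"offset": [0.05,0,-8.8],"rotation": [0,0,0],"gripper": 255},{"offset": [0.05,0,-8.8],"rotation": [0,0,0],"gripper": 255},{"offset": [0.05,0,-8.8],"rotation": [0,0,0],"gripper": 255}]}}

```text
clock: 4.62
position: [0.5086, -0.277, 0.0476]
tcp_rot: [3.139, 0.002, 1.571]
contact_force: [-1.0, 0.9, 6.7]
finger_gap: 0.0344
gripper_force: 40.6
```

Request:
{"method": "carry_out", "body": {"targets": [{"offset": [0,0,4],"rotation": [0,0,0],"gripper": 255},{"offset": [0,0,8],"rotation": [0,0,0],"gripper": 255},{"offset": [0,0,12],"rotation": [0,0,0],"gripper": 255},{"offset": [0,3,15],"rotation": [-0.02,-0.1,0],"gripper": 255},{"offset": [1,7,16.7],"rotation": [-0.04,-0.2,0],"gripper": 255},{"offset": [2,11,16.7],"rotation": [-0.07,-0.3,0],"gripper": 255},{"offset": [3,15,16.7],"rotation": [-0.09,-0.4,0],"gripper": 255},{"offset": [4,19,16.7],"rotation": [-0.104,-0.467,0],"gripper": 255},{"offset": [4.4,23,16.7],"rotation": [-0.104,-0.467,0],"gripper": 255},{"offset": [4.4,27,16.7],"rotation": [-0.104,-0.467,0],"gripper": 255},{"offset": [4.4,28.4,16.7],"rotation": [-0.104,-0.467,0],"gripper": 255},{"offset": [4.4,28.4,16.7],"rotation": [-0.104,-0.467,0],"gripper": 255}]}}

```text
clock: 5.62
position: [0.5506, 0.0115, 0.2123]
tcp_rot: [2.673, 0.1, 1.552]
contact_force: [0.9, -0.5, -2.0]
finger_gap: 0.0343
gripper_force: 41.2
```

```bash
cat >> h.py <<'E'
from scipy.spatial.transform import Rotation as Rot
N=np.array([-.449,.1003,.888]);N/=np.linalg.norm(N)
SEAT=np.array([.5948,-.0028,.1292])-.027*N
BX=np.array([.868,-.192,.458]);BX-=BX@N*N;BX/=np.linalg.norm(BX);BY=np.cross(N,BX)
B=np.c_[BX,BY,N]
def tool():
    P=[];R=[]
    for _ in range(3):
        snap("top"); s=state(); P.append(s["position"]); R.append(Rot.from_euler("xyz",s["tcp_rot"]).as_matrix())
    return np.mean(P,0),Rot.from_matrix(R).mean().as_matrix(),s
E
python3 - <<'E'
from h import *
p,R,st=tool()
print("tcp",p,"in barrel",B.T@(p-SEAT),"q",st["q"],"gap",st["finger_gap"],st["gripper_force"],st["contact_force"])
print("tool axes in barrel\n",B.T@R)
for n in("top","side"):
    s=snap(n); np.savez("pics/%s2.npz"%n,**s)
    for t in("eyepiece","eyepiece_tube"):
        for r in cams.place_of(n,t)[:2]: print(n,t,r)
s=snap("side"); save(s,"pre.png",(170,90,330,210),4)
E
```

```text
tcp [0.5511 0.0084 0.2124] in barrel [-0.0018  0.0014  0.1216] q [-0.2013 -0.1947  2.0788 -0.0123  0.779  -0.1946] gap 0.0345196463320204 41.23066722677322 [ 0.106  -0.7313 -2.049 ]
tool axes in barrel
 [[-0.2177  0.976   0.0005]
 [ 0.976   0.2177  0.0008]
 [ 0.0006  0.0007 -1.    ]]
top eyepiece {'centre': [246.9, 198.2], 'conf': 0.81}
top eyepiece_tube {'centre': [246.8, 205.9], 'conf': 0.58}
side eyepiece {'centre': [243.3, 167.7], 'conf': 0.85}
side eyepiece_tube {'centre': [236.6, 153.6], 'conf': 0.57}
```

View pics/pre.png

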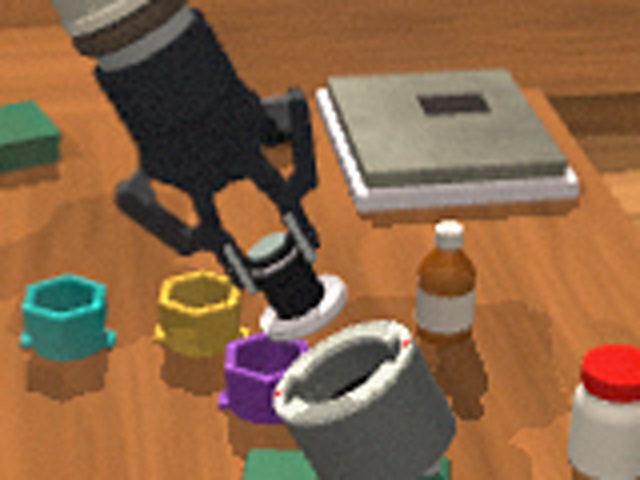

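```bash
python3 - <<'E'
from h import *
S={n:dict(np.load("pics/%s2.npz"%n)) for n in("top","side")}
p=np.array([.5511,.0084,.2124])
def tri(a,b):
    A=[];y=[]
    for s,px in((S["top"],a),(S["side"],b)):
        o,d=ray(s,px); d=d[0]/np.linalg.norm(d); M=np.eye(3)-np.outer(d,d); A.append(M); y.append(M@o)
    x,res,_,_=np.linalg.lstsq(np.vstack(A),np.hstack(y),rcond=None); return x,res
for a,b in(([246.9,198.2],[243.3,167.7]),([246.8,205.9],[236.6,153.6])):
    x,r=tri(a,b); print(x,r,"barrel frame",B.T@(x-SEAT))
# flange plane/extent from depth points: pixels white near
for n in S:
    s=S[n]; yy,xx=np.mgrid[140:230,210:290]; px=np.c_[xx.ravel(),yy.ravel()]
    P=world(s,px); L=(P-SEAT)@B
    m=(np.hypot(L[:,0],L[:,1])<.05)&(L[:,2]>.068)&(L[:,2]<.092)
    Q=L[m]; print(n,m.sum(),Q.min(0),Q.max(0),Q.mean(0)); t=Q[(Q[:,2]>.08)&(np.hypot(Q[:,0],Q[:,1])>.02)]; print("flange top",t.mean(0),t.min(0),t.max(0)) 
E
```

```text
[0.5722 0.0012 0.1751] [0.0001] barrel frame [ 0.0008 -0.0011  0.0783]
[0.5522 0.0034 0.2159] [0.] barrel frame [ 0.0018 -0.0033  0.1238]
top 179 [-0.0209 -0.0302  0.0743] [0.03   0.0287 0.0896] [ 0.0085 -0.0143  0.083 ]
flange top [ 0.0076 -0.0144  0.083 ] [-0.0209 -0.0302  0.08  ] [0.03   0.0287 0.0868]
side 187 [-0.0291 -0.0323  0.0732] [0.0294 0.0211 0.0919] [ 0.0044 -0.0143  0.0834]
flange top [ 0.003  -0.0131  0.0839] [-0.029  -0.0323  0.0804] [0.0294 0.0211 0.0908]
```

Request:
{"method": "carry_out", "body": {"targets": [{"offset": [0.9,-0.1,-1.78],"rotation": [0,0,0],"gripper": 255},{"offset": [1.8,-0.3,-3.55],"rotation": [0,0,0],"gripper": 255},{"offset": [2.24,-0.4,-4.44],"rotation": [0,0,0],"gripper": 255},{"offset": [2.47,-0.45,-4.88],"rotation": [0,0,0],"gripper": 255},{"offset": [2.7,-0.5,-5.33],"rotation": [0,0,0],"gripper": 255},{"offset": [2.92,-0.55,-5.77],"rotation": [0,0,0],"gripper": 255},{"offset": [3.1,-0.59,-6.13],"rotation": [0,0,0],"gripper": 255},{"offset": [3.23,-0.62,-6.39],"rotation": [0,0,0],"gripper": 255},{"offset": [3.23,-0.62,-6.39],"rotation": [0,0,0],"gripper": 255}]}}

```text
clock: 6.87
position: [0.5836, 0.0017, 0.148]
tcp_rot: [2.673, 0.1, 1.547]
contact_force: [0.9, -0.4, -2.4]
finger_gap: 0.0345
gripper_force: 41.2
```

```bash
python3 - <<'E'
from h import *
p,R,st=tool()
print("in barrel",B.T@(p-SEAT),"F in barrel",B.T@st["contact_force"],st["gripper_force"],st["finger_gap"],B.T@R[:,2])
E
```

```text
in barrel [-0.0016  0.002   0.0496] F in barrel [-1.4819 -0.5071 -1.5388] 41.1605907487683 0.034414938773126486 [ 0.0007  0.0003 -1.    ]
```

Request:
{"method": "carry_out", "body": {"targets": [{"offset": [0.05,-0.01,-0.09],"rotation": [0,0,0],"gripper": 255},{"offset": [0.09,-0.02,-0.18],"rotation": [0,0,0],"gripper": 255},{"offset": [0.13,-0.03,-0.27],"rotation": [0,0,0],"gripper": 255},{"offset": [0.15,-0.03,-0.3],"rotation": [0,0,0],"gripper": 255},{"offset": [0.15,-0.03,-0.3],"rotation": [0,0,0],"gripper": 255}]}}

```text
clock: 7.43
position: [0.5848, 0.0017, 0.1468]
tcp_rot: [2.674, 0.101, 1.548]
contact_force: [-17.7, 3.0, 16.9]
finger_gap: 0.0344
gripper_force: 43.7
```

Request:
{"method": "carry_out", "body": {"targets": [{"offset": [0,0,0],"rotation": [0,0,0],"gripper": 120},{"offset": [0,0,0],"rotation": [0,0,0],"gripper": 60},{"offset": [0,0,0],"rotation": [0,0,0],"gripper": 0},{"offset": [0,0,0],"rotation": [0,0,0],"gripper": 0},{"offset": [-0.45,0.1,0.89],"rotation": [0,0,0],"gripper": 0},{"offset": [-1.8,0.4,3.55],"rotation": [0,0,0],"gripper": 0},{"offset": [-3.6,0.8,7.1],"rotation": [0,0,0],"gripper": 0},{"offset": [-5,4,9],"rotation": [0.05,0.1,0],"gripper": 0},{"offset": [-5.5,8,9],"rotation": [0.07,0.2,0],"gripper": 0},{"offset": [-6,12,9],"rotation": [0.09,0.3,0],"gripper": 0},{"offset": [-6,16,9],"rotation": [0.1,0.4,0],"gripper": 0},{"offset": [-6,20,9],"rotation": [0.104,0.467,0],"gripper": 0}]}}

```text
clock: 8.43
position: [0.5258, 0.2031, 0.2363]
tcp_rot: [-3.14, 0.0, 1.57]
contact_force: [1.4, -0.3, -0.0]
finger_gap: 0.0857
gripper_force: 0.0
```

```bash
python3 - <<'E'
from h import *
p,R,st=tool(); print("tcp",p,Rot.from_matrix(R).as_euler("xyz"),st["q"])
for n in("top","side"):
    s=snap(n); np.savez("pics/%s3.npz"%n,**s)
    yy,xx=np.mgrid[150:235,210:300]; px=np.c_[xx.ravel(),yy.ravel()]
    P=world(s,px); L=(P-SEAT)@B; r=np.hypot(L[:,0],L[:,1])
    m=(r<.027)&(L[:,2]>.0)&(L[:,2]<.075); t=L[m&(L[:,2]>.05)]
    print(n,"z pct",np.percentile(L[m,2],[5,50,95]),"tube top",t.mean(0),t.min(0),t.max(0))
    c,nn,Q=fitplane(P[m&(L[:,2]>.052)]); print("top plane normal",B.T@nn,len(Q))
save(snap("side"),"home.png",(200,130,320,220),5)
E
```

```text
tcp [0.5256 0.2063 0.2341] [-3.1379 -0.0022  1.5748] [0.1552 0.1385 1.6418 0.0002 1.363  0.1514]
top z pct [0.0077 0.0413 0.0572] tube top [0.0009 0.0009 0.0551] [-0.0172 -0.0163  0.0502] [0.0171 0.0184 0.0588]
top plane normal [-0.0344  0.0289  0.999 ] 126
side z pct [0.0162 0.0418 0.0577] tube top [ 0.0014 -0.0033  0.0554] [-0.015  -0.0171  0.0503] [0.017  0.0153 0.0587]
top plane normal [ 0.0374 -0.0578  0.9976] 49
```

View pics/home.png

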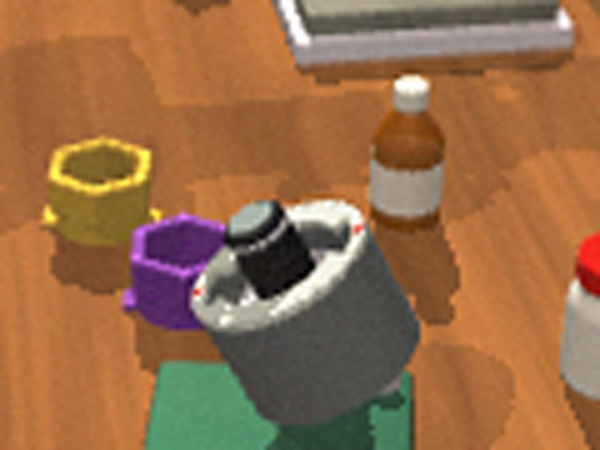

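The eyepiece is home: side crop tube top at (260,220), top face about 55.5 mm above the seat and centred. Now the brass ring at (0.5225, 0.263), yaw -0.155.

Request:
{"method": "carry_out", "body": {"newtons": 60, "targets": [{"offset": [-0.3,3,-2],"rotation": [0,0,-0.1],"gripper": 0},{"offset": [-0.3,5.7,-5],"rotation": [0,0,-0.155],"gripper": 0},{"offset": [-0.3,5.7,-9],"rotation": [0,0,-0.155],"gripper": 0},{"offset": [-0.3,5.7,-13],"rotation": [0,0,-0.155],"gripper": 0},{"offset": [-0.3,5.7,-13],"rotation": [0,0,-0.155],"gripper": 0},{"offset": [-0.3,5.7,-13],"rotation": [0,0,-0.155],"gripper": 0}]}}

```text
clock: 9.23
position: [0.5204, 0.2568, 0.104]
tcp_rot: [-3.137, 0.002, 1.414]
contact_force: [1.2, -0.0, 0.5]
finger_gap: 0.0855
gripper_force: 0.0
```

```bash
python3 - <<'E'
from h import *
p,R,st=tool(); print("tcp",p,Rot.from_matrix(R).as_euler("xyz"))
save(snap("side"),"ring1.png",(170,110,290,200),5)
E
```

```text
tcp [0.5238 0.2579 0.1081] [ 3.1377 -0.0016  1.4144]
```

View pics/ring1.png

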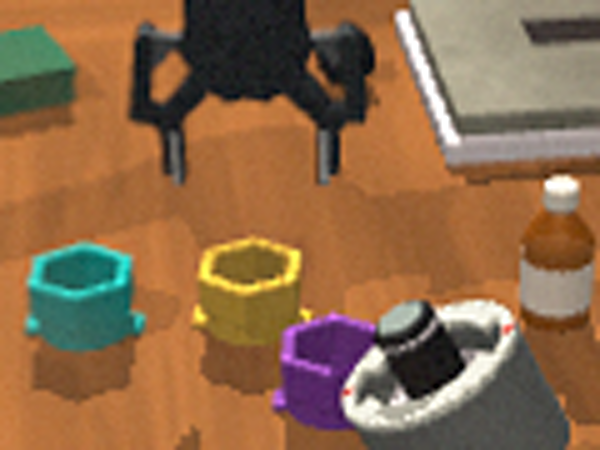

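The fingers (crop (178,180), (322,180)) are centred above the brass ring (250,265). Lowering and gripping.

Request:
{"method": "carry_out", "body": {"newtons": 60, "targets": [{"offset": [0,0.5,-2.5],"rotation": [0,0,0],"gripper": 0},{"offset": [0,0.5,-5],"rotation": [0,0,0],"gripper": 0},{"offset": [0,0.5,-7],"rotation": [0,0,0],"gripper": 0},{"offset": [0,0.5,-7.3],"rotation": [0,0,0],"gripper": 0},{"offset": [0,0.5,-7.3],"rotation": [0,0,0],"gripper": 255},{"offset": [0,0.5,-7.3],"rotation": [0,0,0],"gripper": 255},{"offset": [0,0.5,-7.3],"rotation": [0,0,0],"gripper": 255},{"offset": [0,0.5,-7.3],"rotation": [0,0,0],"gripper": 255},{"offset": [0,0.5,-7.3],"rotation": [0,0,0],"gripper": 255},{"offset": [0,0.5,-7.3],"rotation": [0,0,0],"gripper": 255}]}}

```text
clock: 10.27
position: [0.5244, 0.264, 0.0352]
tcp_rot: [3.137, -0.002, 1.416]
contact_force: [-1.4, 0.8, 6.7]
finger_gap: 0.0629
gripper_force: 66.4
```

```bash
python3 - <<'E'
from h import *
p,R,st=tool(); print("tcp",p,Rot.from_matrix(R).as_euler("xyz"),st["finger_gap"],st["gripper_force"],st["contact_force"],st["q"])
E
```

```text
tcp [0.5244 0.264  0.0352] [ 3.137  -0.002   1.4157] 0.06283948425896561 66.45137071609497 [ 0.3228 -0.4269  7.4174] [ 0.2607  0.4353  1.7076 -0.      0.9936  0.4158]
```

```bash
python3 - <<'E'
from h import *
st=state(); R=Rot.from_euler("xyz",st["tcp_rot"]).as_matrix(); p=st["position"]
T=np.c_[BY,BX,-N]; print(Rot.from_matrix(T@R.T).as_rotvec(), (SEAT+.110*N-p)*100, BX,BY,N,SEAT)
E
```

```text
[-0.0906 -0.4647 -0.0621] [  3.3173 -25.8438  16.7702] [ 0.867  -0.1918  0.46  ] [ 0.2164  0.9763 -0.0009] [-0.449   0.1003  0.8879] [ 0.6069 -0.0055  0.1052]
```

Request:
{"method": "carry_out", "body": {"newtons": 80, "targets": [{"offset": [0,0,4],"rotation": [0,0,0],"gripper": 255},{"offset": [0,0,8],"rotation": [0,0,0],"gripper": 255},{"offset": [0,0,12],"rotation": [0,0,0],"gripper": 255},{"offset": [0,-2,15.5],"rotation": [-0.02,-0.11,-0.015],"gripper": 255},{"offset": [1,-5.5,17],"rotation": [-0.04,-0.22,-0.03],"gripper": 255},{"offset": [2,-9.5,17],"rotation": [-0.06,-0.33,-0.045],"gripper": 255},{"offset": [3,-13.4,17],"rotation": [-0.08,-0.43,-0.055],"gripper": 255},{"offset": [3.3,-17.4,17],"rotation": [-0.091,-0.465,-0.062],"gripper": 255},{"offset": [3.3,-21.4,16.8],"rotation": [-0.091,-0.465,-0.062],"gripper": 255},{"offset": [3.3,-25,16.8],"rotation": [-0.091,-0.465,-0.062],"gripper": 255},{"offset": [3.3,-25.8,16.8],"rotation": [-0.091,-0.465,-0.062],"gripper": 255},{"offset": [3.3,-25.8,16.8],"rotation": [-0.091,-0.465,-0.062],"gripper": 255}]}}

```text
clock: 11.42
position: [0.5547, 0.0026, 0.2007]
tcp_rot: [2.668, 0.003, 1.347]
contact_force: [-0.6, 0.7, -2.5]
finger_gap: 0.0619
gripper_force: 91.4
```

```bash
python3 - <<'E'
from h import *
p,R,st=tool()
print("tcp in barrel",B.T@(p-SEAT),"q",st["q"],"gap",st["finger_gap"],st["gripper_force"],B.T@st["contact_force"])
print("tool axes in barrel\n",B.T@R)
for n in("top","side"):
    s=snap(n); np.savez("pics/%s4.npz"%n,**s); hsv=cv2.cvtColor(s["img"],cv2.COLOR_RGB2HSV)
    b=(hsv[...,0]>=16)&(hsv[...,0]<=33)&(hsv[...,1]>150)&(hsv[...,2]>110); b[:,:200 if n=="top" else 215]=0; b[:, 300:]=0
    yx=np.argwhere(b); L=(world(s,yx[:,::-1])-SEAT)@B; L=L[(np.hypot(L[:,0],L[:,1])<.06)&(L[:,2]<.15)&(L[:,2]>.05)]
    print(n,len(L),L.min(0),L.max(0)); lo=L[L[:,2]<.083]; print("lug part",len(lo),lo.min(0),lo.max(0))
    top=L[L[:,2]>.112]; print("collar top",len(top),top.min(0),top.max(0),top[:,2].mean())
save(s,"preR.png",(190,110,310,200),5)
E
```

```text
tcp in barrel [-0.0034 -0.0009  0.109 ] q [-0.2013 -0.1654  2.0776 -0.015   0.7561  0.025 ] gap 0.062451257346942145 91.4027988910675 [-1.1735 -0.0641 -1.5494]
tool axes in barrel
 [[ 0.0009  1.     -0.0045]
 [ 1.     -0.0009 -0.0026]
 [-0.0026 -0.0045 -1.    ]]
top 168 [-0.0188 -0.0393  0.0805] [0.0289 0.0316 0.1198]
lug part 2 [-0.0188 -0.0269  0.0805] [-0.0133 -0.0231  0.0827]
collar top 142 [-0.0148 -0.0393  0.112 ] [0.0285 0.0316 0.1198] 0.11692944164462545
side 591 [-0.0414 -0.0404  0.0741] [0.0364 0.0366 0.1198]
lug part 95 [-0.0414 -0.0339  0.0741] [0.0364 0.007  0.0829]
collar top 174 [-0.0354 -0.0404  0.112 ] [0.0298 0.0366 0.1198] 0.11636878865409767
```

View pics/preR.png

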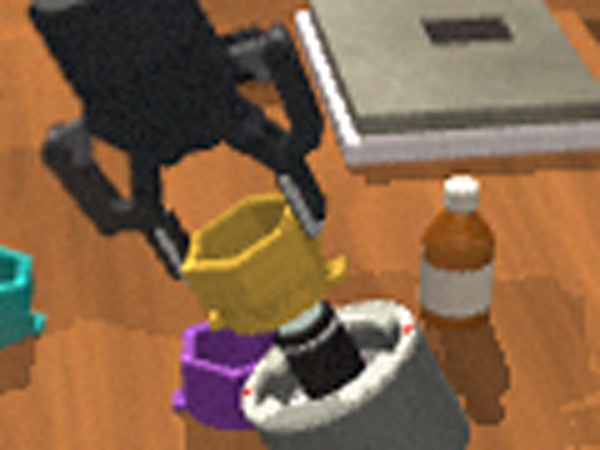

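The ring is held squarely with its lugs along the slots (lugs at crop (215,318) and (338,265), red marks (247,393), (407,328)), about 2.5 mm off in barrel x. I'll correct it and lower.

Request:
{"method": "carry_out", "body": {"targets": [{"offset": [0.25,0.1,0.1],"rotation": [0,0,0],"gripper": 255},{"offset": [1.15,-0.1,-1.66],"rotation": [0,0,0],"gripper": 255},{"offset": [1.82,-0.25,-3],"rotation": [0,0,0],"gripper": 255},{"offset": [2.27,-0.35,-3.9],"rotation": [0,0,0],"gripper": 255},{"offset": [2.5,-0.4,-4.33],"rotation": [0,0,0],"gripper": 255},{"offset": [2.62,-0.43,-4.55],"rotation": [0,0,0],"gripper": 255},{"offset": [2.73,-0.45,-4.78],"rotation": [0,0,0],"gripper": 255},{"offset": [2.84,-0.48,-5],"rotation": [0,0,0],"gripper": 255},{"offset": [2.94,-0.5,-5.21],"rotation": [0,0,0],"gripper": 255},{"offset": [2.94,-0.5,-5.21],"rotation": [0,0,0],"gripper": 255}]}}

```text
clock: 12.5
position: [0.5846, 0.0005, 0.1482]
tcp_rot: [2.668, 0.003, 1.352]
contact_force: [-0.5, -0.1, -2.2]
finger_gap: 0.0624
gripper_force: 91.4
```

```bash
python3 - <<'E'
from h import *
p,R,st=tool()
print("tcp in barrel",B.T@(p-SEAT),"q",st["q"],"gap",st["finger_gap"],st["gripper_force"],B.T@st["contact_force"],B.T@st["wrist_torque"])
E
```

```text
tcp in barrel [-0.0007  0.0009  0.049 ] q [-0.2002 -0.0062  2.0433 -0.0191  0.6305  0.0307] gap 0.06247974774243067 91.34988784790039 [-1.3167 -0.0018 -1.9367] [-0.0466  0.4229  0.0114]
```

Request:
{"method": "carry_out", "body": {"targets": [{"offset": [0.05,-0.01,-0.09],"rotation": [0,0,0],"gripper": 255},{"offset": [0.09,-0.02,-0.18],"rotation": [0,0,0],"gripper": 255},{"offset": [0.13,-0.03,-0.27],"rotation": [0,0,0],"gripper": 255},{"offset": [0.17,-0.04,-0.33],"rotation": [0,0,0],"gripper": 255},{"offset": [0.17,-0.04,-0.33],"rotation": [0,0,0],"gripper": 255}]}}

```text
clock: 13.07
position: [0.5861, 0.0, 0.1454]
tcp_rot: [2.668, 0.003, 1.352]
contact_force: [-7.6, 0.8, 5.9]
finger_gap: 0.0617
gripper_force: 92.5
```

```bash
python3 - <<'E'
from h import *
p,R,st=tool()
print("tcp in barrel",B.T@(p-SEAT),"gap",st["finger_gap"],st["gripper_force"],B.T@st["contact_force"],B.T@st["wrist_torque"])
E
```

```text
tcp in barrel [-0.0007  0.0009  0.0456] gap 0.06228461497635442 92.5255286693573 [-5.4033 -1.2985  8.3215] [-0.1372  0.7288 -0.0546]
```

Request:
{"method": "carry_out", "body": {"newtons": 120, "targets": [{"offset": [0,0,0],"rotation": [0,0,0],"gripper": 255},{"offset": [0,0,0],"rotation": [0.045,-0.01,-0.089],"gripper": 255},{"offset": [0,0,0],"rotation": [0.09,-0.02,-0.178],"gripper": 255},{"offset": [0,0,0],"rotation": [0.135,-0.03,-0.266],"gripper": 255},{"offset": [0,0,0],"rotation": [0.18,-0.04,-0.355],"gripper": 255},{"offset": [0,0,0],"rotation": [0.225,-0.05,-0.444],"gripper": 255},{"offset": [0,0,0],"rotation": [0.269,-0.06,-0.533],"gripper": 255},{"offset": [0,0,0],"rotation": [0.314,-0.07,-0.622],"gripper": 255},{"offset": [0,0,0],"rotation": [0.314,-0.07,-0.622],"gripper": 255}]}}

```text
clock: 13.97
position: [0.5873, 0.0, 0.1464]
tcp_rot: [2.767, -0.301, 0.708]
contact_force: [-2.3, 0.8, 4.1]
finger_gap: 0.0614
gripper_force: 128.7
```

```bash
cat > rep.py <<'E'
from h import *
p,R,st=tool(); M=B.T@R
print("tcp in barrel",B.T@(p-SEAT),"gap",st["finger_gap"],st["gripper_force"],B.T@st["contact_force"],B.T@st["wrist_torque"],"turn",-np.arctan2(M[1,1],M[0,1]),"z",M[:,2],"q",st["q"])
E
python3 rep.py
```

```text
tcp in barrel [0.0008 0.001  0.0459] gap 0.06157491395782144 128.8562259147875 [-0.2685  0.0129  6.0167] [ 0.0753 -0.0051 -0.0384] turn 0.6973601746813589 z [-0.002   0.0007 -1.    ] q [-0.2021  0.0029  2.0396 -0.0126  0.6232  0.7212]
```

Request:
{"method": "carry_out", "body": {"targets": [{"offset": [0,0,0],"rotation": [0.027,-0.006,-0.053],"gripper": 255},{"offset": [0,0,0],"rotation": [0.054,-0.012,-0.107],"gripper": 255},{"offset": [0,0,0],"rotation": [0.081,-0.018,-0.16],"gripper": 255},{"offset": [0,0,0],"rotation": [0.108,-0.024,-0.213],"gripper": 255},{"offset": [0,0,0],"rotation": [0.135,-0.03,-0.266],"gripper": 255},{"offset": [0,0,0],"rotation": [0.157,-0.035,-0.311],"gripper": 255},{"offset": [0,0,0],"rotation": [0.157,-0.035,-0.311],"gripper": 255}]}}

```text
clock: 14.7
position: [0.5871, -0.0001, 0.1461]
tcp_rot: [2.891, -0.409, 0.357]
contact_force: [-3.2, 0.8, 5.8]
finger_gap: 0.0615
gripper_force: 129.4
```

```bash
python3 rep.py
```

```text
tcp in barrel [0.0006 0.001  0.0457] gap 0.06170342990808196 129.40826964859298 [-1.1245  1.8429  5.6429] [-0.5044 -0.3142 -0.5115] turn 1.0483226407213244 z [-0.0018  0.0024 -1.    ] q [-0.2033  0.0025  2.0405 -0.0088  0.6224  1.0684]
```

Request:
{"method": "carry_out", "body": {"targets": [{"offset": [0,0,0],"rotation": [0.018,-0.004,-0.036],"gripper": 255},{"offset": [0,0,0],"rotation": [0.036,-0.008,-0.071],"gripper": 255},{"offset": [0,0,0],"rotation": [0.054,-0.012,-0.107],"gripper": 255},{"offset": [0,0,0],"rotation": [0.054,-0.012,-0.107],"gripper": 255}]}}

```text
clock: 15.18
position: [0.5871, -0.0002, 0.1461]
tcp_rot: [2.943, -0.436, 0.23]
contact_force: [-3.4, 2.2, 5.1]
finger_gap: 0.0616
gripper_force: 129.2
```

```bash
python3 rep.py
```

```text
tcp in barrel [0.0006 0.0008 0.0457] gap 0.06150364047686326 129.2047280583938 [-0.4401  1.4884  6.6284] [-0.7608 -0.2735 -0.193 ] turn 1.1672445667580948 z [-0.0017  0.0023 -1.    ] q [-0.2035  0.0024  2.0408 -0.0088  0.6222  1.1871]
```

Request:
{"method": "carry_out", "body": {"targets": [{"offset": [0,0,0],"rotation": [0.018,-0.004,-0.036],"gripper": 255},{"offset": [0,0,0],"rotation": [0.036,-0.008,-0.071],"gripper": 255}]}}

```text
clock: 15.5
position: [0.587, -0.0004, 0.146]
tcp_rot: [2.979, -0.45, 0.146]
contact_force: [-3.2, 2.7, 5.4]
finger_gap: 0.0616
gripper_force: 128.3
```

```bash
python3 rep.py; python3 - <<'E'
from h import *
s=snap("side"); save(s,"turn.png",(200,110,320,200),5)
hsv=cv2.cvtColor(s["img"],cv2.COLOR_RGB2HSV); b=(hsv[...,0]>=16)&(hsv[...,0]<=33)&(hsv[...,1]>150)&(hsv[...,2]>110)
yx=np.argwhere(b); L=(world(s,yx[:,::-1])-SEAT)@B; L=L[(np.hypot(L[:,0],L[:,1])<.05)&(L[:,2]<.1)&(L[:,2]>.02)]
print(len(L),np.percentile(L,[1,50,99],axis=0)); t=L[L[:,2]>.049]; c,n,_=fitplane(t); print(c,n)
E
```

```text
tcp in barrel [0.0005 0.0007 0.0457] gap 0.061455694662480895 129.1805994299648 [-1.0924  1.1479  6.764 ] [-1.0574 -0.219   0.041 ] turn 1.2468729017299167 z [-0.0017  0.0022 -1.    ] q [-0.2038  0.0022  2.0411 -0.0086  0.6221  1.2658]
267 [[-0.0324 -0.0371  0.0262]
 [-0.0009 -0.0181  0.046 ]
 [ 0.0337  0.027   0.0563]]
[ 0.0017 -0.0035  0.0541] [-0.006  -0.0058  1.    ]
```

View pics/turn.png

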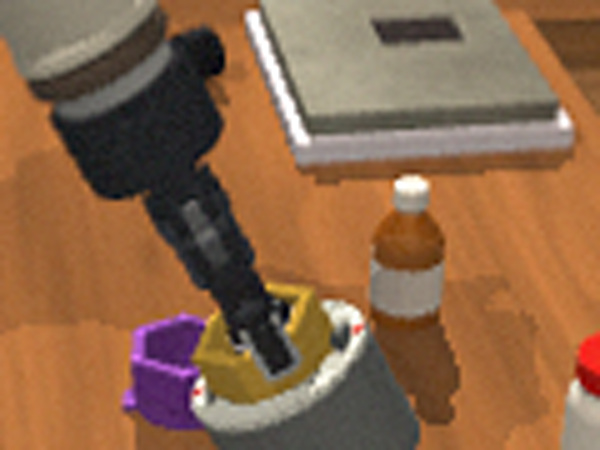

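Request:
{"method": "carry_out", "body": {"targets": [{"offset": [0,0,0],"rotation": [0,0,0],"gripper": 0},{"offset": [0,0,0],"rotation": [0,0,0],"gripper": 0},{"offset": [0,0,0],"rotation": [0,0,0],"gripper": 0},{"offset": [0,0,0],"rotation": [0,0,0],"gripper": 0},{"offset": [-0.45,0.1,0.89],"rotation": [0,0,0],"gripper": 0},{"offset": [-1.8,0.4,3.55],"rotation": [0,0,0],"gripper": 0},{"offset": [-3.6,0.8,7.1],"rotation": [0,0,0],"gripper": 0},{"offset": [-4.5,3,10],"rotation": [0,0,0],"gripper": 0},{"offset": [-4.5,7,10],"rotation": [0,0,0],"gripper": 0},{"offset": [-4.5,11,10],"rotation": [0,0,0],"gripper": 0},{"offset": [-4.5,15,10],"rotation": [0,0,0],"gripper": 0},{"offset": [-4.5,18,10],"rotation": [0,0,0],"gripper": 0}]}}

```text
clock: 16.7
position: [0.5408, 0.1827, 0.2454]
tcp_rot: [2.984, -0.45, 0.141]
contact_force: [1.3, -0.8, -0.7]
finger_gap: 0.0854
gripper_force: 0.0
```

```bash
python3 rep.py; python3 - <<'E'
from h import *
from scipy.optimize import minimize
for n in("top","side"):
    s=snap(n); np.savez("pics/%s5.npz"%n,**s)
    hsv=cv2.cvtColor(s["img"],cv2.COLOR_RGB2HSV); b=(hsv[...,0]>=16)&(hsv[...,0]<=33)&(hsv[...,1]>130)&(hsv[...,2]>90)
    yx=np.argwhere(b); L=(world(s,yx[:,::-1])-SEAT)@B; k=(np.hypot(L[:,0],L[:,1])<.045)&(L[:,2]<.08)&(L[:,2]>.028); 
    m=np.zeros(b.shape,np.uint8); m[tuple(yx[k].T)]=1; m=filled(m)
    f=lambda a,x=0,y=0,z=.01: abs(render(s,RING[:1],B@rz(a),SEAT+B@[x,y,z])-m).sum()
    best=min((minimize(lambda v:f(v[0]/20,v[1]/1e3,v[2]/1e3,.01+v[3]/1e3),[a*20,0,0,0],method="Nelder-Mead",options=dict(initial_simplex=np.array([a*20,0,0,0])+np.r_[np.zeros((1,4)),3*np.eye(4)],maxiter=300)) for a in np.radians([-80,-70,-60,-50,-40])),key=lambda r:r.fun)
    print(n,m.sum(),best.fun,"ring turn mod 60deg:",-np.degrees(best.x[0]/20)%60,"xyz mm",best.x[1:],)
    A=np.radians(np.arange(0,60,5)); print([round(float(f(-a,*(best.x[1:3]/1e3),.01+best.x[3]/1e3))) for a in A])
    t=L[k&(L[:,2]>.049)]; print(fitplane(t)[:2])
save(s,"done.png",(200,130,320,220),5)
E
```

```text
tcp in barrel [-0.0296  0.1708  0.1728] gap 0.08575398120573495 0.0 [ 0.0127 -0.0371 -0.4791] [-0.0047  0.1913  0.0002] turn 1.246445662713703 z [-0.0044  0.0064 -1.    ] q [ 0.2092 -0.1165  1.9422 -0.2404  0.8926  1.7834]
top 803.0 39.25 ring turn mod 60deg: 13.924243029451763 xyz mm [-1.4886 -0.4614 -2.3185]
[84, 64, 46, 44, 55, 73, 92, 103, 109, 110, 109, 98]
(array([ 0.0005, -0.0013,  0.0532]), array([-0.006 , -0.0046,  1.    ]))
side 472.0 23.0625 ring turn mod 60deg: 16.364368746414783 xyz mm [-1.4027  3.1702 -1.2416]
[30, 28, 27, 24, 26, 32, 39, 48, 57, 55, 45, 36]
(array([ 0.0014, -0.0036,  0.0543]), array([-0.0017,  0.0017,  1.    ]))
```

View pics/done.png

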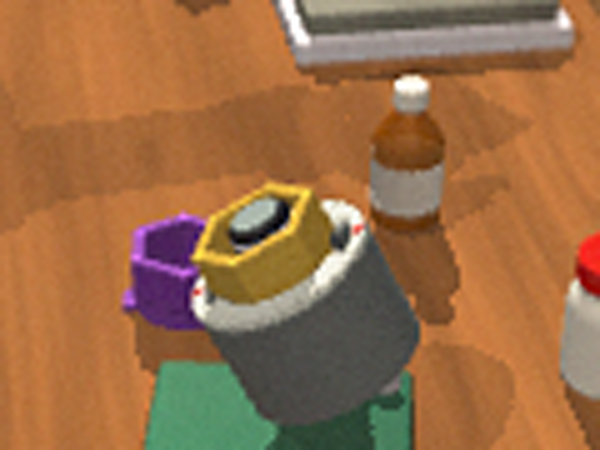

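The ring is down, collar top about 54 mm up the axis and parallel to the barrel, turned about 74° (collar at crop (265,245), its hex not slipped). The residual torque read low, so I'll regrip to confirm the clamping.

Request:
{"method": "carry_out", "body": {"newtons": 120, "targets": [{"offset": [0,-4,0],"rotation": [0,0,0],"gripper": 0},{"offset": [0,-8,0],"rotation": [0,0,0],"gripper": 0},{"offset": [0,-12,0],"rotation": [0,0,0],"gripper": 0},{"offset": [0,-15.5,-0.2],"rotation": [0,0,0],"gripper": 0},{"offset": [0.9,-17.2,-2.9],"rotation": [0,0,0],"gripper": 0},{"offset": [2.7,-17.6,-6.45],"rotation": [0,0,0],"gripper": 0},{"offset": [4,-17.9,-9],"rotation": [0,0,0],"gripper": 0},{"offset": [4.5,-18,-10],"rotation": [0,0,0],"gripper": 0},{"offset": [4.5,-18,-10],"rotation": [0,0,0],"gripper": 255},{"offset": [4.5,-18,-10],"rotation": [0,0,0],"gripper": 255},{"offset": [4.5,-18,-10],"rotation": [0,0,0],"gripper": 255},{"offset": [4.5,-18,-10],"rotation": [0,0,0],"gripper": 255}]}}

```text
clock: 17.95
position: [0.5848, -0.0004, 0.1451]
tcp_rot: [2.984, -0.446, 0.138]
contact_force: [-5.7, -1.4, -0.8]
finger_gap: 0.0615
gripper_force: 133.3
```

```bash
sed -i 's/^p,R,st=tool()/st=state();p=st["position"];R=Rot.from_euler("xyz",st["tcp_rot"]).as_matrix()/' rep.py; echo 'print("tau tool",R.T@st["wrist_torque"],"tau raw",st["wrist_torque"],"eff",st["effort"])'>>rep.py; python3 rep.py
```

```text
tcp in barrel [-0.0018  0.0002  0.0459] gap 0.0615493777259314 133.32744665443897 [-5.0477 -2.6344  1.6705] [-0.3502  0.9633 -0.3232] turn 1.2517277699937677 z [-0.0065  0.0023 -1.    ] q [-0.2049  0.0001  2.0438 -0.0076  0.6262  1.2693]
tau tool [-0.0286 -1.0231  0.3277] tau raw [ 0.0499  0.9752 -0.4489] eff [  1.2148 -32.3697 -34.3719   0.087   -3.1762  -0.3455]
```

Request:
{"method": "carry_out", "body": {"targets": [{"offset": [0,0,0],"rotation": [0,0,0],"gripper": 255},{"offset": [0,0,0],"rotation": [0.009,-0.002,-0.018],"gripper": 255},{"offset": [0,0,0],"rotation": [0.018,-0.004,-0.036],"gripper": 255}]}}

```text
clock: 18.2
position: [0.5849, -0.0003, 0.1451]
tcp_rot: [3.0, -0.452, 0.099]
contact_force: [-6.3, -1.3, -0.2]
finger_gap: 0.0613
gripper_force: 133.0
```

```bash
python3 rep.py
```

```text
tcp in barrel [-0.0018  0.0003  0.0458] gap 0.06125508076050189 132.9533314704895 [-5.3302 -2.6187  2.5412] [-0.0527  1.1065  1.5967] turn 1.2872122216805195 z [-0.0061  0.0013 -1.    ] q [-0.204   0.0002  2.0439 -0.01    0.6257  1.3075]
tau tool [ 0.2503 -1.0818 -1.5949] tau raw [-0.5231  1.2505  1.3926] eff [ -1.1197 -31.9171 -34.228    1.4399  -3.4983   1.3021]
```

Request:
{"method": "carry_out", "body": {"targets": [{"offset": [0,0,0],"rotation": [-0.018,0.004,0.036],"gripper": 255},{"offset": [0,0,0],"rotation": [-0.027,0.006,0.053],"gripper": 255},{"offset": [0,0,0],"rotation": [-0.036,0.008,0.071],"gripper": 255}]}}

```text
clock: 18.45
position: [0.5851, -0.0003, 0.1452]
tcp_rot: [2.967, -0.441, 0.177]
contact_force: [-7.5, -2.0, 0.6]
finger_gap: 0.0614
gripper_force: 134.1
```

```bash
python3 rep.py
```

```text
tcp in barrel [-0.0015  0.0003  0.0458] gap 0.06138884870722144 134.09310440692934 [-5.8725 -3.5968  3.6708] [-0.5586  1.0133 -1.286 ] turn 1.2151993538016612 z [-0.0061  0.0026 -1.    ] q [-0.2048  0.0003  2.0435 -0.0073  0.6259  1.2326]
tau tool [-0.1646 -1.1385  1.292 ] tau raw [ 0.3124  0.9674 -1.3997] eff [  2.4192 -31.5703 -34.0766  -0.5071  -3.4444  -1.0976]
```

Request:
{"method": "carry_out", "body": {"targets": [{"offset": [0,0,0],"rotation": [0.018,-0.004,-0.036],"gripper": 255},{"offset": [0,0,0],"rotation": [0.027,-0.006,-0.053],"gripper": 255}]}}

```text
clock: 18.62
position: [0.5851, -0.0002, 0.1452]
tcp_rot: [2.991, -0.45, 0.119]
contact_force: [-4.9, -0.9, 0.1]
finger_gap: 0.0613
gripper_force: 132.8
```

```bash
python3 rep.py
```

```text
tcp in barrel [-0.0015  0.0004  0.0459] gap 0.06131675111180041 132.7601981163025 [-4.0506 -1.9586  2.1877] [0.0242 1.0545 1.5056] turn 1.268359769146053 z [-0.0055  0.0017 -1.    ] q [-0.2039  0.0003  2.0436 -0.0095  0.6253  1.2884]
tau tool [ 0.33   -1.0043 -1.504 ] tau raw [-0.4268  1.1759  1.3471] eff [ -1.2828 -32.1512 -34.0159   1.2456  -3.2668   1.3997]
```

The clamp holds firmly: it resists about 1.3–1.5 N m both ways. Now I'll release, retreat and check.

Request:
{"method": "carry_out", "body": {"targets": [{"offset": [0,0,0],"rotation": [0,0,0],"gripper": 0},{"offset": [0,0,0],"rotation": [0,0,0],"gripper": 0},{"offset": [0,0,0],"rotation": [0,0,0],"gripper": 0},{"offset": [0,0,0],"rotation": [0,0,0],"gripper": 0},{"offset": [-0.45,0.1,0.89],"rotation": [0,0,0],"gripper": 0},{"offset": [-1.8,0.4,3.55],"rotation": [0,0,0],"gripper": 0},{"offset": [-3.6,0.8,7.1],"rotation": [0,0,0],"gripper": 0},{"offset": [-4.5,3,10],"rotation": [0,0,0],"gripper": 0},{"offset": [-4.5,7,10],"rotation": [0,0,0],"gripper": 0},{"offset": [-4.5,11,10],"rotation": [0,0,0],"gripper": 0},{"offset": [-4.5,11,10],"rotation": [0,0,0],"gripper": 0},{"offset": [-4.5,11,10],"rotation": [0,0,0],"gripper": 0}]}}

```text
clock: 19.62
position: [0.5412, 0.1124, 0.2458]
tcp_rot: [2.993, -0.453, 0.122]
contact_force: [0.3, 0.3, 0.5]
finger_gap: 0.0849
gripper_force: 0.0
```

```bash
python3 - <<'E'
from h import *
ok=[]
for n in("top","side"):
    s=snap(n); hsv=cv2.cvtColor(s["img"],cv2.COLOR_RGB2HSV); b=(hsv[...,0]>=16)&(hsv[...,0]<=33)&(hsv[...,1]>130)&(hsv[...,2]>90)
    yx=np.argwhere(b); L=(world(s,yx[:,::-1])-SEAT)@B; k=(np.hypot(L[:,0],L[:,1])<.045)&(L[:,2]<.08)&(L[:,2]>.028)
    m=np.zeros(b.shape,np.uint8); m[tuple(yx[k].T)]=1; m=filled(m)
    print(n,m.sum(),fitplane(L[k&(L[:,2]>.049)])[:2]); A=np.arange(0,60,5)
    print([round(float(abs(render(s,RING[:1],B@rz(-np.radians(a)),SEAT+B@[-.0014,.0,.0085])-m).sum())) for a in A])
    ok.append(m.sum()>400)
st=state(); print(st["contact_force"],st["finger_gap"],st["position"],st["clock"])
if all(ok): print(hand_in())
E
```

```text
top 807.0 (array([ 0.0011, -0.0002,  0.0535]), array([-0.018 ,  0.0001,  0.9998]))
[84, 66, 46, 42, 53, 71, 90, 102, 109, 111, 109, 100]
side 470.0 (array([ 0.0016, -0.0008,  0.054 ]), array([ 0.0014, -0.0146,  0.9999]))
[57, 56, 54, 51, 56, 56, 59, 67, 74, 72, 65, 63]
[ 0.901  -0.4378  0.6245] 0.08538616512741096 [0.5413 0.1098 0.2451] 19.7167
the job is handed in; nothing more can be done
None
```

The job is handed in at 19.7 s, verdict not shown: the eyepiece is home in the barrel, and the brass ring, on its flange, is turned about 73° (1.27 rad) and resisted 1.3–1.5 N m both ways when tested. The gripper is open and clear, and the bottle, jar and screwdriver were not touched.

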